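# Open a tight cone tin in the toggle-clamp jig

### The arm

A 6-joint arm with a two-finger parallel gripper is mounted at the origin on the work surface. World frame = base frame: x ahead of the robot, y to its left, z up, the work surface at z = 0. Lengths are in m, angles in rad, forces in N, time in s.
With the tool pointing down it reaches from about 0.35 to 0.875 m from the base axis. Payload 15.5 kg.
Tool frame: the origin (TCP) lies at the very end of the fingers, on their centre line; the grasp point (between the pads) lies 19 mm behind it; z points along the fingers, y is the direction in which the jaws open and shut (so a half turn about z gives the same grasp; the last joint's range is limited). The gripper opens to 85 mm and grips with 20 to 120 N. Pads are 22 mm wide; open, the fingers measure 114 mm over their backs; the gripper's body (76 mm by 85 mm) begins 54 mm behind the grasp point. The pads swing forward as they close: fully open they stand 13 mm farther back than shut.
Start: joints at [1.107, 0.494, 1.345, -0, 1.302, -0.096], TCP at [0.225, 0.583, 0.231] pointing down, gripper open.
Joint ranges: [-2.91, 2.91], [-0.82, 2.16], [0.22, 2.67], [-1.22, 4.37], [0.12, 2.79], [-3.08, 3.08]. Speed limits (rad/s): [1.89, 1.89, 2.57, 3.01, 3.01, 3.01].

### API

Orientations are given as a unit quaternion [w, x, y, z].
In Python, from bench import manip, cams, job gives the robot as it stands.
- The arm moves only by the tool apply_moves, never from a script. Its argument "targets" is text: rows parted by semicolons, each of 7 numbers parted by spaces: the turn, a rotation vector about the tool's x, y, z in rad, then the shift along the tool's x, y, z in m, then the closure, from 0 (fully open) to 1 (shut). A call has 1 to 10 rows; each row is the pose to reach, as a shift and turn from the pose commanded when the call began, along the tool's axes at that moment; what a row does not reach only later rows make up. A row lasts 1/12 s, in which the tool goes at most 41.7 mm and 7.16 degrees, less where a joint would pass 70% of its speed; a pose out of reach is approached as far as the arm can. A call with a gripper value outside its range is refused whole. The fingers move at their own pace and stop on an object; "newtons" is the grip in N (left out, the last holds). Time passes only in rows, so rows that repeat a pose let the fingers close. It gives the time, the measured TCP pose, the force and the opening at its end, in the units of the state.
- manip.get_obs(): the state, without advancing time (a new reading comes with each control period).
- cams.camera(name): name is "scene" or "side" or "wrist"; returns the picture (420x560x3 uint8, red, green, blue); there is no depth.
- cams.camera_info(name): a dict with "fx", "fy", "cx", "cy" (pixels), "R" (3x3) and "t" (3): a world point X has camera coordinates R X + t; the wrist camera has in their place "T_tool_cam" (4x4, takes a point from camera to tool coordinates, whose origin is the TCP and whose axes are the flange's). Camera axes: x right, y down, z forward; pixel columns grow to the right and rows downward; lengths in m; the calibration is good to about 2 mm. A picture is of the moment at which its call begins: read the wrist's pose just before it. camera_info takes no time and is no camera call.
- job.job_done(): hands the job in, once; it reports no verdict.
The state is a dict: "t": time; "qpos": joint angles; "joint_vel": joint speeds; "effort": joint torques, N m; "eef_pos": TCP position; "ee_rot": TCP orientation; "contact_force": force on the tool from outside, world axes, zero at the start; "wrist_torque": the same for the moment, N m; "gripper_width": finger opening in m.
Only numpy, scipy, OpenCV 4.12 (cv2) and the standard library are available. Lean on these libraries where they do the work, as an engineer would, in place of code of your own. Each camera call takes 0.05 s, during which the arm holds its last target. There are 200 camera calls.

### The job

Stand the square tin, lid and all, in the cradle of the plywood jig and lock the jig's toggle clamp, without forcing it, so that the tin's base is held fast against the fence. Then draw the deep, tight lid straight up off it, and stand the lid gently, mouth down, on the redwood board clear of the jig. Leave the opened base upright and clamped in the cradle, and do not disturb the other things on the board.

Things in the scene. Friction and masses are not known exactly. Their poses are not given: they have to be found in the camera images.
- tin_lid_mid (a point): Deep telescoping lid of the square tinplate tin: 59 x 59 mm outside, 68 mm tall, flat closed top, open mouth down, 110 g. This point is its centre, 34 mm below its top; z up, x and y square to its sides. It covers the upper 60 to 66 mm of the base (draw it 66 mm to be sure it is clear).
- tin_lid: The same lid; origin at the centre of its mouth, level with the rim. Sprung dimples inside the rim rub on the base: it takes about 10 to 16 N to draw it along the base, the same all the way, and only its weight once the rim has cleared the base's top. The tin can be carried by its lid, which does not slip off by itself.
- tin_base_mid (a point): Base of the tin: 52 x 52 mm outside, 115 mm tall, 220 to 370 g with the witness cones packed in it. This point is its centre, 57.5 mm above its underside; z up, x and y square to its sides. It starts upright on the redwood board (top 20 mm above the work surface), left or right of the jig. Not held down, it comes up with the lid.
- tin_base: The same base; origin at the centre of its underside. With the lid on, its lowest 49 to 55 mm show and the whole tin is 117 to 123 mm tall.
- cradle (a point): Cradle of the jig, which is screwed down: centre of a clamped base's footprint, on top of the plywood plate, 12 mm above the board. z up, +y to the fence (face at y = 26 mm, 40 mm tall), -y to the clamp. Side guides 18 mm tall at x = +-34 mm. The open clamp's pad is at y = -46 to -37 mm: put the tin in square, centre near y = -5 mm; the clamp slides it to the fence.
- clamp_pivot (a point): Pivot of the toggle clamp's lever, 137 mm from the cradle's centre along the jig's -y, 28 mm above the plate; axes of the jig; the lever turns about x. The lever is straight, 95 mm long from here, its outer 60 mm a flat black grip 24 mm wide, 12 mm thick. Open, it stands anywhere from nearly upright (1.42 rad above level) to 0.35 rad further back, away from the cradle.
- jig: The jig: plywood plate 110 x 258 x 12 mm with the cradle, fence and clamp; origin under the cradle's centre. To lock the clamp, press the lever from its cradle side over and back, down to near level: about 2 N at the grip, then about 5 N as the pad bites, then slack as it passes centre, then a hard stop. Stay below 70 N on it. Released short of centre it springs back and the base is not held.
- clamp_pad: Rubber pad, 20 mm across, on the clamp's spindle, 28 mm above the plate; origin on the spindle's axis 20 mm behind its face, axes of the jig. As the lever goes down the pad moves to the fence; locked on the tin it presses with about 40 N.
- jar: Chalky white bisque jar with a knobbed lid in one piece, 80 mm across, 107 mm tall, standing at the other of the tin's two places; origin under its centre.
- cup: Olive glaze-dipping cup, open, 76 mm across, 82 mm tall; origin under its centre.
- hydrometer: Chrome hydrometer in its clear tube on a round foot 56 mm across, 202 mm tall; origin under its centre.
- stick: Flat oak stirring stick, lying, 300 x 22 x 6 mm along its x; origin under its centre.
- kiln_post: Fireclay kiln post, eight-sided, 42 mm across, 64 mm tall; origin under its centre.
- tiles: Stack of four test tiles, 50 x 76 x 25 mm; origin under its centre.
- brush: Glaze brush, lying, 170 mm long along its x; origin under its middle.
Not all that is in view belongs to the job. What is shaped like the tin_lid but blue is not meant.

How it is judged:
On the way, in this order (a step that is already met when the one before it is completed fails the run):
1. the tin stands in the cradle with its lid on (x of tin_base_mid in the frame of cradle between -0.014 and 0.014 m and y of tin_base_mid in the frame of cradle between -0.022 and 0.006 m and z of tin_base_mid in the frame of cradle between 0.052 and 0.0635 m and angle between tin_base_mid's own z axis and vertical below 0.1 rad and z of tin_lid_mid in the frame of tin_base_mid below 0.04 m), for 0.2 s.
2. the clamp is locked on the base, the lid still on (all of step 1 and contact force between clamp_pad and tin_base above 20 N), for 0.2 s.
3. the lid has been drawn straight up clear of the base, which is still clamped in the cradle (x of tin_base_mid in the frame of cradle between -0.014 and 0.014 m and y of tin_base_mid in the frame of cradle between -0.022 and 0.006 m and z of tin_base_mid in the frame of cradle between 0.052 and 0.0635 m and angle between tin_base_mid's own z axis and vertical below 0.1 rad and contact force between clamp_pad and tin_base above 20 N and z of tin_lid_mid in the frame of tin_base_mid above 0.094 m and horizontal distance between tin_lid_mid and tin_base_mid below 0.02 m and angle between tin_lid_mid's own z axis and vertical below 0.2 rad), for 0.04 s.
At the end, for the whole second after the job is handed in: Base upright in the cradle (14 mm across, within 22 mm of the fence, 0.1 rad, down within 6 mm), clamp locked, its pad pressing on it with over 20 N; lid mouth down on the board (height within 5 mm, tilt under 0.08 rad), over 70 mm from the base; all released and at rest (x of tin_base_mid in the frame of cradle between -0.014 and 0.014 m and y of tin_base_mid in the frame of cradle between -0.022 and 0.006 m and z of tin_base_mid in the frame of cradle between 0.052 and 0.0635 m and angle between tin_base_mid's own z axis and vertical below 0.1 rad and contact force between clamp_pad and tin_base above 20 N and height (world z) of tin_lid_mid between 0.049 and 0.059 m and angle between tin_lid_mid's own z axis and vertical below 0.08 rad and horizontal distance between tin_lid_mid and tin_base_mid above 0.07 m and linear speed of each of tin_base, tin_lid below 0.02 m/s); the robot touches nothing.
It fails at once if the jig or its lever is forced with more than 70 N (contact force between the fingers and jig above 70 N).
It fails at once if the base comes up or leaves the cradle while the lid is being drawn off it (z of tin_lid_mid in the frame of tin_base_mid above 0.045 m and not (x of tin_base_mid in the frame of cradle between -0.014 and 0.014 m and y of tin_base_mid in the frame of cradle between -0.022 and 0.006 m and z of tin_base_mid in the frame of cradle between 0.052 and 0.0635 m and angle between tin_base_mid's own z axis and vertical below 0.1 rad)).
It fails at once if the lid is dropped: it falls freely, out of the fingers, faster than 0.6 m/s (linear speed of tin_lid above 0.6 m/s and contact force between the fingers and tin_lid below 0.3 N).
It fails at once if the tin is tipped by more than 0.5 rad (angle between tin_base_mid's own z axis and vertical above 0.5 rad).
It fails at once if a bystander on the board is moved by more than 20 mm (distance of any of jar, cup, hydrometer, stick, kiln_post, tiles, brush from where it was at the start of the episode above 0.02 m).
It also fails if it takes over 66 s, if anything falls off the work surface, if the arm or the gripper's body presses on something with over 40 N, if the wrist force passes 120 N, or if a joint passes its speed limit or range.

## Working session

There is one attempt and no reset: what is moved stays moved. The work goes in short steps, Python scripts to look and compute and a tool call to move; the robot and the scene stay as the last step left them, time stands still between calls to the robot, and variables do not carry over. Pictures are saved under pics/ and viewed, about 8 in all and at most 12, crops included, and the job is handed in when it is done.

Besides the shell and the picture viewer there is one more tool, called as name(argument=value, ...) on one line, values as JSON. apply_moves: Moves the arm, as the interface text tells. Its arguments: {"type":"object","properties":{"targets":{"type":"string"},"newtons":{"type":"number"}},"required":["targets"]}

```bash
mkdir -p pics; ls; cat > h.py <<'E'
import numpy as np, cv2
from bench import manip, cams, job
from scipy.spatial.transform import Rotation as Rn
def q2R(q): return Rn.from_quat([q[1],q[2],q[3],q[0]]).as_matrix()
def snap(name,fn):
    o=manip.get_obs(); im=cams.camera(name); cv2.imwrite('pics/'+fn,im[:,:,::-1]); return o,im
def cam(name,o=None):
    i=cams.camera_info(name); K=(i['fx'],i['fy'],i['cx'],i['cy'])
    if name=='wrist':
        T=np.array(i['T_tool_cam']); W=np.eye(4); W[:3,:3]=q2R(o['ee_rot']); W[:3,3]=o['eef_pos']; W=W@T
        return K,W[:3,:3],W[:3,3]
    R=np.array(i['R']); return K,R.T,-R.T@np.array(i['t'])
def ray(c,u,v):
    K,R,p=c; d=R@np.array([(u-K[2])/K[0],(v-K[3])/K[1],1]); return p,d/np.linalg.norm(d)
def onz(c,u,v,z):
    p,d=ray(c,u,v); return p+d*(z-p[2])/d[2]
def tri(*rays):
    A=sum(np.eye(3)-np.outer(d,d) for p,d in rays); b=sum((np.eye(3)-np.outer(d,d))@p for p,d in rays); return np.linalg.solve(A,b)
def proj(c,X):
    K,R,p=c; x=R.T@(np.array(X)-p); return K[0]*x[0]/x[2]+K[2],K[1]*x[1]/x[2]+K[3]
E
python3 - <<'E'
from h import *
o,a=snap('scene','s0.png'); _,b=snap('side','d0.png'); o,c=snap('wrist','w0.png')
print(o)
for n in('scene','side'): print(n,cam(n))
print(cam('wrist',o), cams.camera_info('wrist'))
E
```

```text
pics
{'t': 0.1, 'qpos': array([ 1.10751059e+00,  4.94096009e-01,  1.34607242e+00, -1.67045480e-05,
        1.30246040e+00, -9.54959746e-02]), 'joint_vel': array([-1.08975978e-03, -1.16701089e-03, -1.51137342e-03,  3.64013917e-04,
       -7.53395580e-05, -5.07862991e-04]), 'effort': array([ 1.74508474e-03, -8.83581090e+01, -3.84567225e+01,  1.38694440e-04,
        5.17772380e-03,  3.23126153e-05]), 'eef_pos': array([0.22458052, 0.58292178, 0.23077433]), 'ee_rot': array([-1.35133020e-04,  1.82857953e-01,  9.83139207e-01, -5.00218250e-04]), 'contact_force': array([-0.30336637,  0.16599593, -0.54767171]), 'wrist_torque': array([-0.04181387, -0.01230139, -0.07285723]), 'gripper_width': 0.08529740498690305}
scene ((545.3204264233158, 545.3204264233158, 282.5594209762243, 204.1082185946271), array([[-0.34291866,  0.59991825, -0.72284499],
       [ 0.93919419,  0.20428412, -0.27601137],
       [-0.0179185 , -0.77354126, -0.63349257]]), array([1.39189134, 0.32395581, 0.90566249]))
side ((409.4385647153687, 409.4385647153687, 275.8461708985756, 211.64040787387833), array([[-0.9696843 , -0.1912
[... 193 characters left out ...]
0605952954, 281.8860951881018, 208.5271573740409), array([[ 0.35844845,  0.89715926,  0.25810844],
       [ 0.9335479 , -0.34395988, -0.1008956 ],
       [-0.00174048,  0.27712247, -0.96083303]]), array([0.15884488, 0.60847486, 0.37308696])) {'fx': 333.66690605952954, 'fy': 333.66690605952954, 'cx': 281.8860951881018, 'cy': 208.5271573740409, 'T_tool_cam': array([[ 1.17926631e-03, -9.60810306e-01, -2.77204195e-01,
         7.05390078e-02],
       [ 9.99999054e-01,  1.32919858e-03, -3.52961807e-04,
         6.20053053e-05],
       [ 7.07588763e-04, -2.77203517e-01,  9.60810965e-01,
        -1.42306926e-01],
       [ 0.00000000e+00,  0.00000000e+00,  0.00000000e+00,
         1.00000000e+00]])}
```

View pics/s0.png

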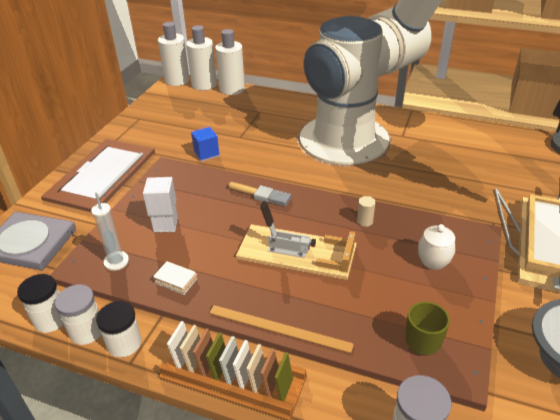

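View pics/d0.png

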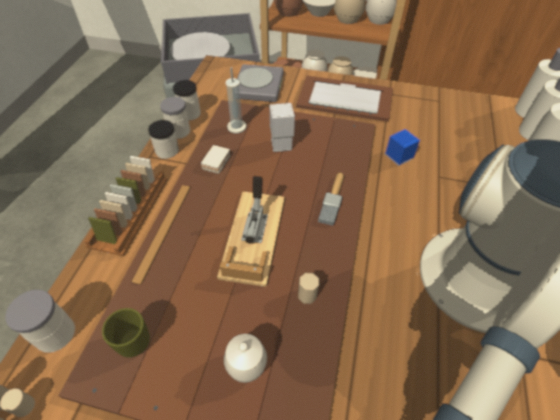

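The scene view shows the silver tin at about (160,205), the jig at (298,248) with its fence on the right, the black lever at (267,213) and the jar at (437,247). The side view shows the tin at (282,128), the jig at (252,235), the fence at its near end (245,268) and the lever grip at (258,187). I'll enlarge the tin and jig to measure them.

```bash
python3 - <<'E'
import cv2,numpy as np
s=cv2.imread('pics/s0.png');d=cv2.imread('pics/d0.png')
def crop(im,x,y,w,h,W,H):return cv2.resize(im[y:y+h,x:x+w],(W,H),interpolation=cv2.INTER_CUBIC)
# tin: scene x130-190,y170-240 ; side 255-315, 95-165 
top=np.hstack([crop(s,130,170,60,60,300,300),crop(d,255,98,60,60,300,300)])
top=np.hstack([top,np.zeros((300,200,3),np.uint8)])
bot=np.hstack([crop(s,230,195,133,83,480,300),crop(d,205,175,107,100,320,300)])
cv2.imwrite('pics/m1.png',np.vstack([top,bot]))
E
```

```text
(no output)
```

View pics/m1.png

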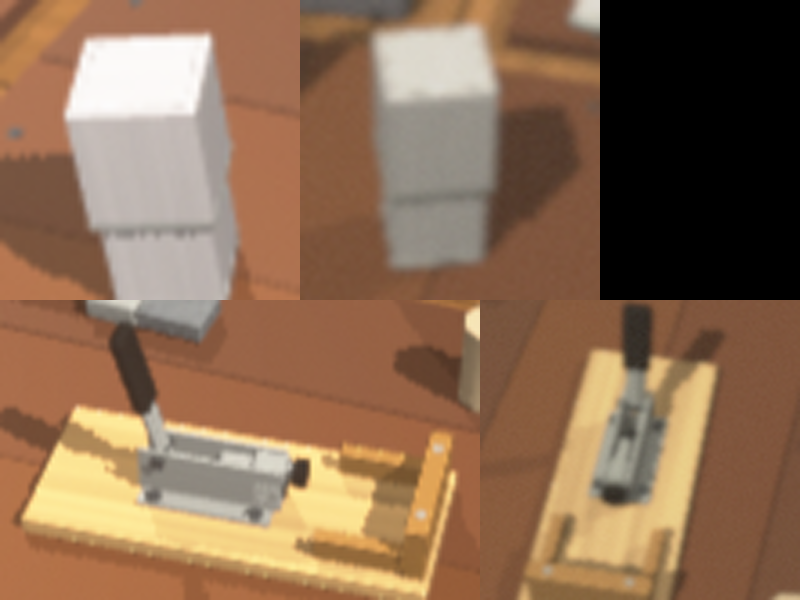

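The tin's four top corners are clear in both views. I can also see the jig plate's rear edge, the fence at the right end and the lever leaning slightly back. Next I'll triangulate.

```bash
python3 - <<'E'
from h import *
np.set_printoptions(precision=4,suppress=True)
S=cam('scene');D=cam('side')
ps=[(146.6,177.2),(172.4,176.8),(169,193.6),(143.2,193.4)]
pd=[(269.4,103.6),(291.6,102.8),(294.4,116.4),(272,118)]
c=np.array([[onz(S,*p,.14),] for p in ps])[:,0]; print('S z.14\n',c,c.mean(0))
c=np.array([onz(D,*p,.14) for p in pd]); print('D\n',c,c.mean(0))
print('tri center',tri(ray(S,*np.mean(ps,0)),ray(D,*np.mean(pd,0))))
# match side corners to scene corners by world position
print('plate S',[onz(S,*p,.032) for p in[(251.3,224.1),(236.1,254.5),(347.8,273)]])
print('plate D',[onz(D,*p,.032) for p in[(242.5,191.7),(284.3,195.7)]])
print('grip tip tri',tri(ray(S,264,202.5),ray(D,257.5,178)))
E
```

```text
S z.14
 [[ 0.5276 -0.3502  0.14  ]
 [ 0.5064 -0.2925  0.14  ]
 [ 0.5663 -0.2682  0.14  ]
 [ 0.5847 -0.3248  0.14  ]] [ 0.5463 -0.3089  0.14  ]
D
 [[ 0.5862 -0.3274  0.14  ]
 [ 0.5278 -0.3459  0.14  ]
 [ 0.5075 -0.29    0.14  ]
 [ 0.5637 -0.2688  0.14  ]] [ 0.5463 -0.308   0.14  ]
tri center [ 0.5464 -0.3089  0.1393]
plate S [array([ 0.4913, -0.1022,  0.032 ]), array([ 0.5993, -0.0948,  0.032 ]), array([0.5722, 0.1597, 0.032 ])]
plate D [array([ 0.5975, -0.0897,  0.032 ]), array([ 0.4887, -0.103 ,  0.032 ])]
grip tip tri [ 0.5388 -0.0437  0.1491]
```

apply_moves(targets="0 0 1.1 -0.488 -0.404 0 0;0 0 1.1 -0.488 -0.404 0 0;0 0 1.1 -0.488 -0.404 0 0;0 0 1.1 -0.488 -0.404 0 0;0 0 1.1 -0.488 -0.404 0 0;0 0 1.1 -0.488 -0.404 0 0;0 0 1.1 -0.488 -0.404 0 0;0 0 1.1 -0.488 -0.404 0 0;0 0 1.1 -0.488 -0.404 0 0;0 0 1.1 -0.488 -0.404 0 0")

```text
t: 0.98
eef_pos: [0.4292, 0.218, 0.2313]
ee_rot: [-0.0, 0.672, 0.74, 0.0]
contact_force: [1.0, 0.7, -0.2]
gripper_width: 0.0852
```

apply_moves(targets="0 0 0 -0.197 0.087 0 0;0 0 0 -0.197 0.087 0 0;0 0 0 -0.197 0.087 0 0;0 0 0 -0.197 0.087 0 0;0 0 0 -0.197 0.087 0 0;0 0 0 -0.197 0.087 0 0;0 0 0 -0.197 0.087 0 0")

```text
t: 1.57
eef_pos: [0.5366, 0.0304, 0.2309]
ee_rot: [0.0, 0.671, 0.741, -0.0]
contact_force: [-0.5, 0.2, 0.3]
gripper_width: 0.0854
```

```bash
python3 - <<'E'
from h import *
import json
o,a=snap('wrist','w1.png'); print(o['eef_pos'],o['ee_rot'],o['qpos'])
json.dump({k:list(map(float,o[k])) for k in('eef_pos','ee_rot')},open('w1.json','w'))
cv2.imwrite('pics/w1b.png',cv2.resize(a[:,:,::-1],(800,600),interpolation=cv2.INTER_CUBIC))
E
```

```text
[0.53658459 0.03042471 0.23094956] [ 1.28805988e-04  6.71056290e-01  7.41406390e-01 -6.49345419e-05] [-5.43181152e-02  3.71165799e-01  1.56200520e+00 -2.81410253e-04
  1.20830336e+00 -1.53749485e-01]
```

View pics/w1b.png

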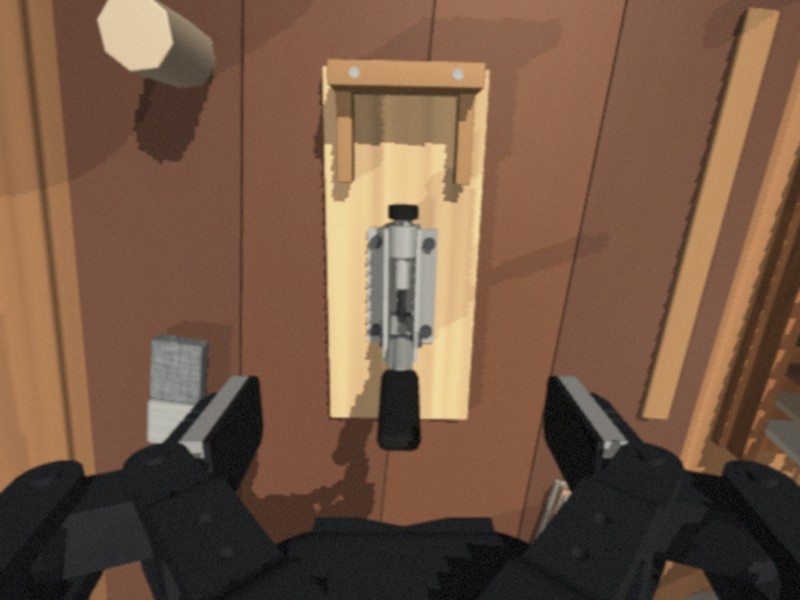

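The wrist picture shows the jig nearly square to the view. The fence top spans (328–486, 60–90), and the guides have inner edges near x=353 and x=457. The pad is at (403,212), the plate's rear edge runs from (331,418) to (467,419), and the grip's top end is at (398,410–448).

```bash
python3 - <<'E'
from h import *
import json
np.set_printoptions(precision=4,suppress=True)
o=json.load(open('w1.json'));C=cam('wrist',o);k=1.42857
f=lambda u,v,z:onz(C,u/k,v/k,z)
L=[('rearL',331,418,.032),('rearR',467,419,.032),('fence back L',328,60,.072),('fence back R',484,64,.072),('fence frontL',332,87,.072),('fence frontR',486,90,.072),
('guideL in near',352,181,.05),('guideL in far',354,93,.05),('guideR in near',456,183,.05),('guideR in far',458,95,.05),('guideLout',338,180,.05),('guideR out',469,184,.05),('pad front',403,205,.060),('pad back',403,218,.06),('pad L',389,212,.06),('pad R',418,212,.06),('grip end far',398,448,.15),('grip top near',400,372,.1)]
for n,u,v,z in L: print(n,f(u,v,z))
S=cam('scene');D=cam('side')
print('pad tri',tri(ray(S,313.3,326.0-0+0) if 0 else ray(S,230+299/3.609,195+(472-300)/3.614),ray(D,205+(613-480)/2.99,175+(493-300)/3),ray(C,403/k,212/k)))
print('fence screws tri', [tri(ray(C,*p),ray(S,*q)) for p,q in [((458/k,74/k),(230+419/3.609,195+(514-300)/3.614)),((353.5/k,72/k),(230+438/3.609,195+(448-300)/3.614))]])
print('grip end tri',tri(ray(C,398/k,442/k),ray(S,230+122/3.609,195+26/3.614),ray(D,205+(637-480)/2.99,175+6/3)))
E
```

```text
rearL [ 0.4921 -0.1034  0.032 ]
rearR [ 0.601  -0.0933  0.032 ]
fence back L [0.4811 0.1512 0.072 ]
fence back R [0.5707 0.1581 0.072 ]
fence frontL [0.4843 0.1371 0.072 ]
fence frontR [0.5739 0.1445 0.072 ]
guideL in near [0.4975 0.084  0.05  ]
guideL in far [0.4949 0.1377 0.05  ]
guideR in near [0.5659 0.0896 0.05  ]
guideR in far [0.56   0.1431 0.05  ]
guideLout [0.4883 0.0837 0.05  ]
guideR out [0.5745 0.0898 0.05  ]
pad front [0.5324 0.0727 0.06  ]
pad back [0.5332 0.0644 0.06  ]
pad L [0.5238 0.0673 0.06  ]
pad R [0.5426 0.0692 0.06  ]
grip end far [ 0.5418 -0.0473  0.15  ]
grip top near [ 0.5405 -0.0262  0.1   ]
pad tri [0.5318 0.0673 0.0578]
fence screws tri [array([0.5567, 0.1505, 0.0721]), array([0.4963, 0.146 , 0.0717])]
grip end tri [ 0.5402 -0.0438  0.1511]
```

```bash
python3 - <<'E'
from h import *
np.set_printoptions(precision=4,suppress=True)
S=cam('scene');D=cam('side')
print('hydro foot',onz(S,116,261,.025),onz(D,237,127,.025))
print('tiles',onz(S,176,274,.045),onz(D,216,155,.045)); print('brush',onz(S,275,197,.03),onz(D,331,208,.03))
# tin in tool axes from current pose
o=manip.get_obs();R=q2R(o['ee_rot']);
def rel(p,yaw):
    # desired tool y along (cos yaw, sin yaw), z down
    y=np.array([np.cos(yaw),np.sin(yaw),0]);z=np.array([0,0,-1.]);x=np.cross(y,z)
    T=np.c_[x,y,z]; return Rn.from_matrix(R.T@T).as_rotvec(),R.T@(np.array(p)-o['eef_pos'])
print(rel([.5464,-.309,.231],np.radians(20.5)))
E
```

```text
hydro foot [ 0.7016 -0.349   0.025 ] [ 0.6928 -0.342   0.025 ]
tiles [ 0.7085 -0.1876  0.045 ] [ 0.7044 -0.1909  0.045 ]
brush [ 0.3718 -0.0859  0.03  ] [ 0.365  -0.0936  0.03  ]
(array([-0.0006, -0.0003, -0.257 ]), array([-0.3404, -0.0235, -0.0002]))
```

apply_moves(targets="0 0 -0.257 -0.34 -0.0235 0 0;0 0 -0.257 -0.34 -0.0235 0 0;0 0 -0.257 -0.34 -0.0235 0 0;0 0 -0.257 -0.34 -0.0235 0 0;0 0 -0.257 -0.34 -0.0235 0 0;0 0 -0.257 -0.34 -0.0235 0 0;0 0 -0.257 -0.34 -0.0235 0 0;0 0 -0.257 -0.34 -0.0235 0 0;0 0 -0.257 -0.34 -0.0235 0 0;0 0 -0.257 -0.34 -0.0235 0 0")

```text
t: 2.45
eef_pos: [0.5471, -0.3101, 0.2309]
ee_rot: [0.0, 0.57, 0.822, -0.0]
contact_force: [-0.5, 0.8, -0.7]
gripper_width: 0.0853
```

```bash
python3 - <<'E'
from h import *
o,a=snap('wrist','w2.png'); print(o['eef_pos'],o['ee_rot'],o['qpos'])
C=cam('wrist',o); im=a[:,:,::-1].copy()
for X in([.5464,-.309,.139],):
    u,v=proj(C,X); print(u,v); cv2.drawMarker(im,(int(u),int(v)),(0,0,255))
cv2.imwrite('pics/w2b.png',cv2.resize(im,(800,600),interpolation=cv2.INTER_CUBIC))
E
```

```text
[ 0.54706132 -0.31014799  0.23091347] [ 1.33805499e-04  5.69910664e-01  8.21706617e-01 -2.31515553e-04] [-6.10421145e-01  4.99320591e-01  1.33606355e+00 -4.78640760e-04
  1.30593907e+00 -9.68297929e-01]
281.79197899178536 210.45082135291747
```

View pics/w2b.png

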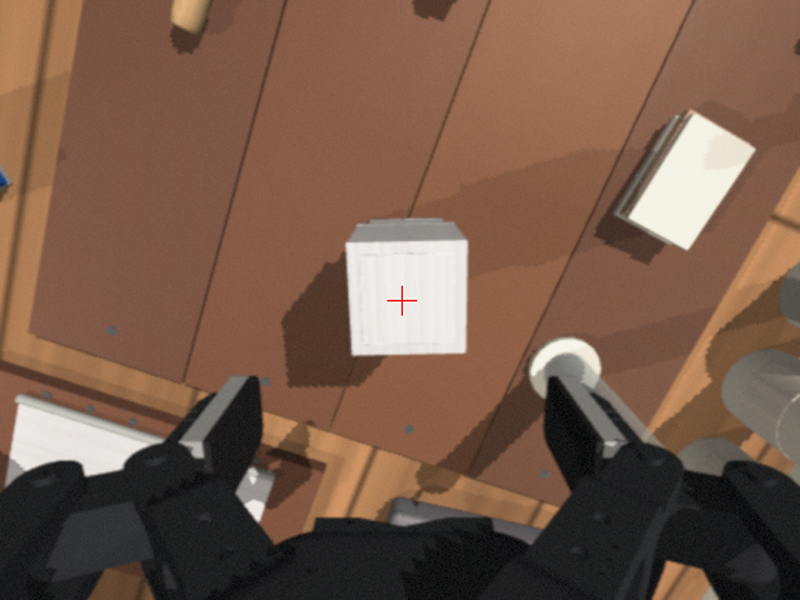

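The tin's top corners are at (347,242), (467,240), (466,353) and (353,355). That is square to the gripper, with its centre about 3 mm to tool +y. I'll descend and grip.

apply_moves(targets="0 0 0 0.001 0.003 0.04 0;0 0 0 0.001 0.003 0.08 0;0 0 0 0.001 0.003 0.12 0;0 0 0 0.001 0.003 0.141 0;0 0 0 0.001 0.003 0.141 0;0 0 0 0.001 0.003 0.141 0;0 0 0 0.001 0.003 0.141 0", newtons=60)

```text
t: 3.08
eef_pos: [0.5506, -0.3051, 0.0922]
ee_rot: [0.001, 0.569, 0.823, 0.0]
contact_force: [0.9, -0.7, -0.4]
gripper_width: 0.0855
```

apply_moves(targets="0 0 0 0 0 0 0.5;0 0 0 0 0 0 0.5;0 0 0 0 0 0 0.5;0 0 0 0 0 0 0.5;0 0 0 0 0 0 0.5;0 0 0 0 0 0 0.5;0 0 0 0 0 0 0.5;0 0 0 0 0 0 0.5", newtons=60)

```text
t: 3.75
eef_pos: [0.5497, -0.3063, 0.0915]
ee_rot: [0.001, 0.569, 0.822, -0.0]
contact_force: [-4.2, -0.7, 8.2]
gripper_width: 0.0586
```

apply_moves(targets="0 0 0 0 0 -0.01 0.6;0 0 0 0 0 -0.03 0.6;0 0 0 0 0 -0.06 0.6;0 0 0 0 0 -0.1 0.6;0 0 0 0 0 -0.13 0.6;0 0 0 0 0 -0.16 0.6;0 0 0 0 0 -0.16 0.6;0 0 0 0 0 -0.16 0.6")

```text
t: 4.42
eef_pos: [0.55, -0.3061, 0.2525]
ee_rot: [0.002, 0.569, 0.822, 0.0]
contact_force: [0.5, -0.3, -3.9]
gripper_width: 0.0588
```

```bash
cat >> h.py <<'E'
def rel(p,yaw,o=None):
    o=o or manip.get_obs();R=q2R(o['ee_rot'])
    y=np.array([np.cos(yaw),np.sin(yaw),0]);z=np.array([0,0,-1.]);x=np.cross(y,z)
    return Rn.from_matrix(R.T@np.c_[x,y,z]).as_rotvec().round(4),(R.T@(np.array(p)-o['eef_pos'])).round(4)
E
python3 - <<'E'
from h import *
o=manip.get_obs(); print(o['eef_pos'],o['contact_force'],o['gripper_width'])
print(rel([.5305,.1096,.25],np.radians(4.6)))
E
```

```text
[ 0.55003188 -0.30609737  0.25251072] [ 0.51097681 -0.32467918 -3.93920675] 0.058753006717171936
(array([0.0026, 0.0026, 0.2796]), array([0.396 , 0.1281, 0.0016]))
```

apply_moves(targets="0 0 0.014 0.02 0.0065 0 0.6;0 0 0.035 0.05 0.0162 0 0.6;0 0 0.063 0.09 0.029 0 0.6;0 0 0.091 0.13 0.042 0 0.6;0 0 0.12 0.17 0.055 0 0.6;0 0 0.148 0.21 0.068 0 0.6;0 0 0.176 0.25 0.081 0 0.6;0 0 0.205 0.29 0.094 0 0.6;0 0 0.23 0.325 0.105 0 0.6;0 0 0.25 0.355 0.115 0 0.6")

```text
t: 5.25
eef_pos: [0.5304, 0.0696, 0.249]
ee_rot: [-0.001, 0.667, 0.745, -0.001]
contact_force: [1.3, 0.7, -3.7]
gripper_width: 0.0582
```

```bash
python3 - <<'E'
from h import *
o=manip.get_obs(); print(o['eef_pos'],o['contact_force'],o['gripper_width'])
print(rel([.5305,.1096,.25],np.radians(4.6)))
E
```

```text
[0.53039352 0.06963584 0.24904407] [ 1.32352348  0.7197968  -3.74262537] 0.05819607702284005
(array([-0.0027, -0.0007,  0.0289]), array([ 0.0397,  0.0045, -0.0009]))
```

apply_moves(targets="0 0 0.015 0.02 0.002 0 0.6;0 0 0.029 0.035 0.004 0 0.6;0 0 0.029 0.0395 0.0045 0.01 0.6;0 0 0.029 0.0395 0.0045 0.035 0.6;0 0 0.029 0.0395 0.0045 0.06 0.6;0 0 0.029 0.0395 0.0045 0.075 0.6;0 0 0.029 0.0395 0.0045 0.08 0.6;0 0 0.029 0.0395 0.0045 0.08 0.6;0 0 0.029 0.0395 0.0045 0.08 0.6")

```text
t: 6.0
eef_pos: [0.5322, 0.1064, 0.1702]
ee_rot: [-0.0, 0.678, 0.735, -0.0]
contact_force: [0.1, -0.1, -3.0]
gripper_width: 0.0586
```

```bash
python3 - <<'E'
from h import *
o,w=snap('wrist','w3.png');_,s=snap('scene','s3.png');_,d=snap('side','d3.png')
print(o['eef_pos'],o['ee_rot'],o['contact_force'],o['gripper_width'])
import json; json.dump({k:list(map(float,o[k])) for k in('eef_pos','ee_rot')},open('w3.json','w'))
def crop(im,x,y,w,h,W,H):return cv2.resize(im[y:y+h,x:x+w,::-1],(W,H),interpolation=cv2.INTER_CUBIC)
cv2.imwrite('pics/m3.png',np.vstack([np.hstack([crop(s,260,170,120,120,360,360),crop(d,200,180,120,120,360,360)]),crop(w,100,0,360,120,720,240)]))
E
```

```text
[0.53215418 0.10635561 0.17021108] [-1.88383953e-04  6.77997776e-01  7.35063880e-01 -2.69808653e-04] [ 0.1175811  -0.11613694 -3.04476978] 0.05859379362883856
```

View pics/m3.png

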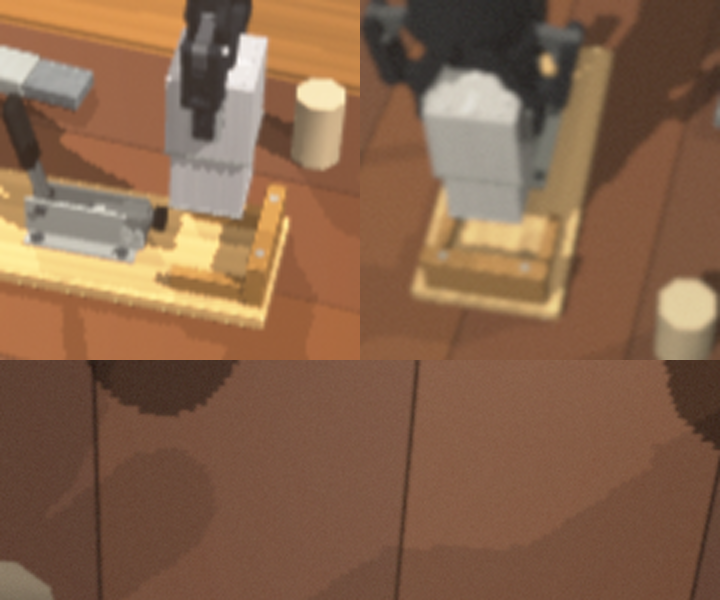

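The tin hangs upright over the cradle. Its base bottom corners are at scene (316.7,239) and (340.7,242.3), and side (229.7,250.7) and (254,253.7).

```bash
python3 - <<'E'
from h import *
np.set_printoptions(precision=4,suppress=True)
S=cam('scene');D=cam('side'); z=.0985
a,b=onz(S,316.7,239,z),onz(S,340.7,242.3,z); c,d=onz(D,229.7,250.7,z),onz(D,254,253.7,z)
print(a,b,c,d,'shared corner tri',tri(ray(S,340.7,242.3),ray(D,229.7,250.7)))
J=np.array([[.9968,.08],[-.08,.9968]]);C0=np.array([.530,.115])
for p in(a,b,c,d): print(J@(p[:2]-C0))
# fence/jig again from this scene picture: fence screws
for q in[(260+275/3,170+197/3),(260+260/3,170+254/3)]: print('screwS',J@(onz(S,*q,.072)[:2]-C0))
for q in[(200+(435-360)/3,180+257/3),(200+(526-360)/3,180+267/3)]: print('screwD',J@(onz(D,*q,.072)[:2]-C0))
print('TCP jig',J@(manip.get_obs()['eef_pos'][:2]-C0))
E
```

```text
[0.559  0.0831 0.0985] [0.5522 0.1348 0.0985] [0.5532 0.1332 0.0985] [0.5009 0.1278 0.0985] shared corner tri [0.553  0.1346 0.0997]
[ 0.0263 -0.0341]
[0.0237 0.018 ]
[0.0246 0.0163]
[-0.0279  0.0151]
screwS [-0.0317  0.0338]
screwS [0.0308 0.0337]
screwD [0.0319 0.0387]
screwD [-0.034  0.036]
TCP jig [ 0.0021 -0.0086]
```

apply_moves(targets="0 0 0 0.002 0 0.01 0.6;0 0 0 0.002 0 0.025 0.6;0 0 0 0.002 0 0.04 0.6;0 0 0 0.002 0 0.05 0.6;0 0 0 0.002 0 0.056 0.6;0 0 0 0.002 0 0.059 0.6;0 0 0 0.002 0 0.061 0.6;0 0 0 0.002 0 0.062 0.6;0 0 0 0.002 0 0.063 0.6;0 0 0 0.002 0 0.063 0.6")

```text
t: 6.98
eef_pos: [0.5323, 0.1088, 0.1076]
ee_rot: [0.0, 0.678, 0.735, 0.0]
contact_force: [0.5, 0.7, -4.3]
gripper_width: 0.0584
```

apply_moves(targets="0 0 0 0 0 0.001 0.6;0 0 0 0 0 0.002 0.6;0 0 0 0 0 0.003 0.6;0 0 0 0 0 0.0035 0.6;0 0 0 0 0 0.0035 0.6")

```text
t: 7.4
eef_pos: [0.5321, 0.1087, 0.1038]
ee_rot: [-0.0, 0.678, 0.735, -0.0]
contact_force: [0.0, -0.1, -3.9]
gripper_width: 0.0588
```

apply_moves(targets="0 0 0 0 0 0.0005 0.6;0 0 0 0 0 0.001 0.6;0 0 0 0 0 0.0015 0.6;0 0 0 0 0 0.0015 0.6")

```text
t: 7.73
eef_pos: [0.5318, 0.1087, 0.1027]
ee_rot: [-0.0, 0.678, 0.735, -0.0]
contact_force: [-3.1, -0.7, 8.3]
gripper_width: 0.0583
```

apply_moves(targets="0 0 0 0 0 0 0.3;0 0 0 0 0 0 0.1;0 0 0 0 0 0 0;0 0 0 0 0 0 0;0 0 0 0 0 0 0;0 0 0 0 0 -0.03 0;0 0 0 0 0 -0.07 0;0 0 0 0 0 -0.11 0;0 0 0 0 0 -0.14 0;0 0 0 0 0 -0.14 0")

```text
t: 8.57
eef_pos: [0.5347, 0.109, 0.2484]
ee_rot: [0.003, 0.678, 0.735, 0.003]
contact_force: [0.9, -0.6, 1.1]
gripper_width: 0.0856
```

```bash
python3 - <<'E'
from h import *
o,w=snap('wrist','w4.png');_,s=snap('scene','s4.png')
print(o['t'],o['eef_pos'],o['ee_rot'],o['contact_force'],o['gripper_width'])
def crop(im,x,y,w,h,W,H):return cv2.resize(im[y:y+h,x:x+w,::-1],(W,H),interpolation=cv2.INTER_CUBIC)
cv2.imwrite('pics/m4.png',np.hstack([crop(w,120,40,320,300,480,450),crop(s,240,170,120,120,320,450)]))
C=cam('wrist',o)
for X in([.530,.115,.032],[.541,-.0216,.060],[.5402,-.0438,.151]): print(proj(C,X))
E
```

```text
8.5667 [0.53471889 0.10902806 0.24838166] [0.00310541 0.67786238 0.73517427 0.0034249 ] [ 0.86987265 -0.59835281  1.08290042] 0.0856097591420638
(np.float64(276.26869208791527), np.float64(173.57373920889128))
(np.float64(276.438061759736), np.float64(299.18705740901106))
(np.float64(272.9039785932621), np.float64(377.4766188794006))
```

View pics/m4.png

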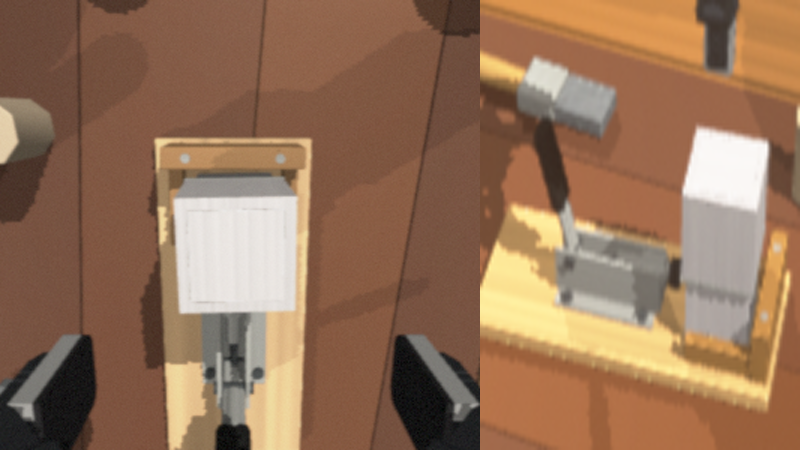

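The tin stands square between the guides with its lid on, and the open pad is just behind it. Next I'll shut the fingers and approach the lever from its cradle side.

```bash
python3 - <<'E'
from h import *
print(rel([.5394,-.0016,.248],np.radians(4.6)))
E
```

```text
(array([ 0.0027, -0.    ,  0.0007]), array([-0.1106, -0.0022, -0.0046]))
```

apply_moves(targets="0 0 0 -0.035 0 0 1;0 0 0 -0.075 -0.001 0 1;0 0 0 -0.1 -0.002 0.01 1;0 0 0 -0.11 -0.002 0.03 1;0 0 0 -0.11 -0.002 0.06 1;0 0 0 -0.11 -0.002 0.09 1;0 0 0 -0.11 -0.002 0.11 1;0 0 0 -0.11 -0.002 0.114 1;0 0 0 -0.11 -0.002 0.114 1;0 0 0 -0.11 -0.002 0.114 1", newtons=40)

```text
t: 9.5
eef_pos: [0.539, -0.001, 0.1285]
ee_rot: [-0.0, 0.678, 0.735, -0.0]
contact_force: [-0.1, -0.7, -0.2]
gripper_width: 0.0002
```

apply_moves(targets="0 0 0 -0.012 0 0 1;0 0 0 -0.0203 0 0 1;0 0 0 -0.027 0 0.0005 1;0 0 0 -0.033 0 0.0013 1;0 0 0 -0.0434 0 0.0047 1;0 0 0 -0.0485 0 0.007 1;0 0 0 -0.0532 0 0.0097 1")

```text
t: 10.08
eef_pos: [0.5434, -0.055, 0.1184]
ee_rot: [0.0, 0.678, 0.735, 0.0]
contact_force: [0.8, 1.8, 0.4]
gripper_width: 0.0005
```

apply_moves(targets="0 0 0 -0.0045 0 0.0032 1;0 0 0 -0.009 0 0.0065 1;0 0 0 -0.013 0 0.0105 1;0 0 0 -0.0171 0 0.0145 1")

```text
t: 10.42
eef_pos: [0.5445, -0.0714, 0.1036]
ee_rot: [-0.0, 0.678, 0.735, -0.0]
contact_force: [0.1, 3.3, -0.1]
gripper_width: -0.0002
```

```bash
python3 - <<'E'
from h import *
o,w=snap('wrist','w5.png');_,s=snap('scene','s5.png')
_,d=snap('side','d5.png')
print(o['t'],o['eef_pos'],o['contact_force'])
o=manip.get_obs();print(o['t'],o['eef_pos'],o['contact_force'])
def crop(im,x,y,w,h,W,H):return cv2.resize(im[y:y+h,x:x+w,::-1],(W,H),interpolation=cv2.INTER_CUBIC)
cv2.imwrite('pics/m5.png',np.hstack([crop(s,200,150,160,120,480,360),crop(d,200,130,106,120,318,360)]))
E
```

```text
10.4167 [ 0.54454853 -0.07137526  0.10359539] [ 0.10897495  3.33555712 -0.12532199]
10.5667 [ 0.54447867 -0.0713949   0.1036834 ] [-1.08653879  0.23729406  0.45622376]
```

View pics/m5.png

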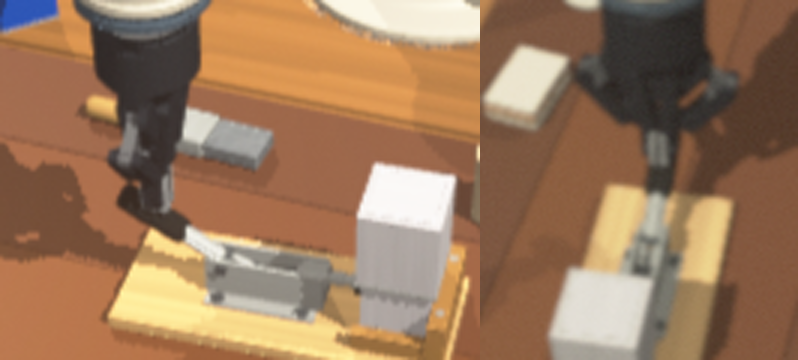

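The lever is being pushed over, now about 0.55 rad above level with the finger on the grip, and the pad is advancing to the tin. I'll continue more slowly.

apply_moves(targets="0 0 0 -0.0035 0 0.004 1;0 0 0 -0.0069 0 0.0085 1;0 0 0 -0.0085 0 0.012 1;0 0 0 -0.01 0 0.0155 1;0 0 0 -0.0112 0 0.019 1;0 0 0 -0.0123 0 0.0226 1")

```text
t: 11.07
eef_pos: [0.5457, -0.0837, 0.0811]
ee_rot: [0.0, 0.678, 0.735, -0.0]
contact_force: [0.4, -1.5, 1.8]
gripper_width: -0.0001
```

apply_moves(targets="0 0 0 -0.0005 0 0.002 1;0 0 0 -0.001 0 0.004 1;0 0 0 -0.0014 0 0.006 1;0 0 0 -0.0018 0 0.008 1;0 0 0 -0.0018 0 0.008 1")

```text
t: 11.48
eef_pos: [0.5459, -0.085, 0.0742]
ee_rot: [0.0, 0.678, 0.735, 0.0]
contact_force: [-4.4, 3.1, 20.6]
gripper_width: -0.0003
```

apply_moves(targets="0 0 0 0 0 0.001 1;0 0 0 0 0 0.001 1;0 0 0 0 0 0.001 1")

```text
t: 11.73
eef_pos: [0.546, -0.085, 0.074]
ee_rot: [0.001, 0.678, 0.735, 0.0]
contact_force: [-7.7, 3.4, 32.1]
gripper_width: 0.0001
```

That is a hard stop: 1 mm more command gave +11 N and almost no travel. I'll lift off and check that the lever stays down.

apply_moves(targets="0 0 0 0 0 -0.004 1;0 0 0 0 0 -0.03 1;0 0 0 0 0 -0.07 0;0 0 0 0.02 0 -0.11 0;0 0 0 0.055 0 -0.15 0;0 0 0 0.09 0 -0.165 0;0 0 0 0.13 0 -0.17 0;0 0 0 0.13 0 -0.17 0;0 0 0 0.13 0 -0.17 0")

```text
t: 12.48
eef_pos: [0.5352, 0.0468, 0.2433]
ee_rot: [0.0, 0.677, 0.736, 0.001]
contact_force: [-0.3, 0.6, -0.1]
gripper_width: 0.0832
```

```bash
python3 - <<'E'
from h import *
import json
o,w=snap('wrist','w6.png');_,s=snap('scene','s6.png')
print(o['t'],o['eef_pos'],o['ee_rot'],o['contact_force'])
json.dump({k:list(map(float,o[k])) for k in('eef_pos','ee_rot')},open('w6.json','w'))
def crop(im,x,y,w,h,W,H):return cv2.resize(im[y:y+h,x:x+w,::-1],(W,H),interpolation=cv2.INTER_CUBIC)
cv2.imwrite('pics/m6.png',np.hstack([crop(w,160,0,240,300,360,450),crop(s,220,160,140,120,440,450)]))
E
```

```text
12.4833 [0.53515335 0.04678205 0.24331392] [4.73387973e-04 6.76679298e-01 7.36277479e-01 6.14367503e-04] [-0.33037064  0.589706   -0.07595585]
```

View pics/m6.png

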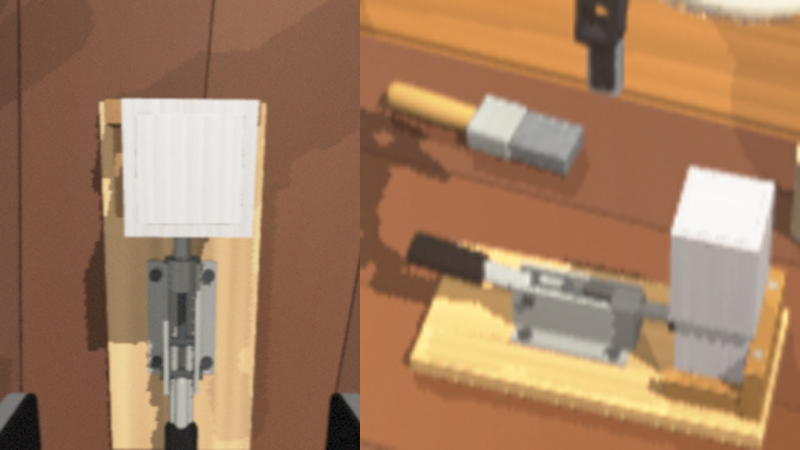

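The lever is down and stays down, and the tin is against the fence. The lid's top corners in the left panel are (123,98), (257,100), (252,237) and (126,238).

```bash
python3 - <<'E'
from h import *
import json
np.set_printoptions(precision=4,suppress=True)
C=cam('wrist',json.load(open('w6.json')))
P=np.array([onz(C,160+u/1.5,v/1.5,.151) for u,v in[(123,98),(257,100),(252,237),(126,238)]]);print(P,P.mean(0))
S=cam('scene')
Q=np.array([onz(S,220+(u-360)*140/440,160+v*120/450,.151) for u,v in[(690,168),(775,180),(762,249),(672,236)]]);print(Q,Q.mean(0))
m=(P.mean(0)+Q.mean(0))/2; print(rel([m[0],m[1],.243],np.radians(4.6)))
E
```

```text
[[0.5008 0.1439 0.151 ]
 [0.5588 0.1481 0.151 ]
 [0.564  0.0889 0.151 ]
 [0.5053 0.0834 0.151 ]] [0.5322 0.1161 0.151 ]
[[0.5032 0.0834 0.151 ]
 [0.4949 0.1417 0.151 ]
 [0.5556 0.1485 0.151 ]
 [0.5644 0.0892 0.151 ]] [0.5295 0.1157 0.151 ]
(array([-0.0003,  0.0003,  0.0018]), array([ 0.0717,  0.0016, -0.0008]))
```

apply_moves(targets="0 0 0 0.035 0.0015 0 0;0 0 0 0.0715 0.0015 0 0;0 0 0 0.0715 0.0015 0.02 0;0 0 0 0.0715 0.0015 0.06 0;0 0 0 0.0715 0.0015 0.1 0;0 0 0 0.0715 0.0015 0.13 0;0 0 0 0.0715 0.0015 0.138 0;0 0 0 0.0715 0.0015 0.138 0;0 0 0 0.0715 0.0015 0.138 0", newtons=60)

```text
t: 13.33
eef_pos: [0.5316, 0.115, 0.1051]
ee_rot: [0.0, 0.678, 0.735, -0.0]
contact_force: [-0.1, 0.6, 0.5]
gripper_width: 0.0858
```

apply_moves(targets="0 0 0 0 0 0 0.6;0 0 0 0 0 0 0.6;0 0 0 0 0 0 0.6;0 0 0 0 0 0 0.6;0 0 0 0 0 0 0.6;0 0 0 0 0 0 0.6;0 0 0 0 0 0 0.6;0 0 0 0 0 0 0.6", newtons=60)

```text
t: 14.0
eef_pos: [0.5319, 0.1158, 0.106]
ee_rot: [0.001, 0.678, 0.735, 0.001]
contact_force: [-0.8, -2.5, 10.8]
gripper_width: 0.0583
```

apply_moves(targets="0 0 0 0 0 -0.001 0.6;0 0 0 0 0 -0.002 0.6;0 0 0 0 0 -0.003 0.6;0 0 0 0 0 -0.005 0.6;0 0 0 0 0 -0.007 0.6;0 0 0 0 0 -0.009 0.6")

```text
t: 14.5
eef_pos: [0.5307, 0.1158, 0.1134]
ee_rot: [-0.0, 0.678, 0.735, -0.0]
contact_force: [2.0, -0.1, -14.2]
gripper_width: 0.0582
```

apply_moves(targets="0 0 0 0 0 -0.003 0.6;0 0 0 0 0 -0.006 0.6;0 0 0 0 0 -0.009 0.6;0 0 0 0 0 -0.012 0.6;0 0 0 0 0 -0.015 0.6;0 0 0 0 0 -0.018 0.6;0 0 0 0 0 -0.021 0.6;0 0 0 0 0 -0.024 0.6;0 0 0 0 0 -0.027 0.6;0 0 0 0 0 -0.03 0.6")

```text
t: 15.33
eef_pos: [0.5309, 0.1158, 0.1438]
ee_rot: [-0.0, 0.678, 0.735, -0.0]
contact_force: [2.0, -0.3, -14.0]
gripper_width: 0.0584
```

```bash
python3 - <<'E'
from h import *
o,s=snap('scene','s7.png');_,d=snap('side','d7.png')
print(o['t'],o['eef_pos'],o['contact_force'],o['gripper_width'])
def crop(im,x,y,w,h,W,H):return cv2.resize(im[y:y+h,x:x+w,::-1],(W,H),interpolation=cv2.INTER_CUBIC)
cv2.imwrite('pics/m7.png',np.hstack([crop(s,240,150,120,120,400,400),crop(d,200,180,120,120,400,400)]))
E
```

```text
15.3333 [0.53090987 0.11577414 0.14376157] [  1.99860732  -0.3132734  -13.97975906] 0.0583774658180192
```

View pics/m7.png

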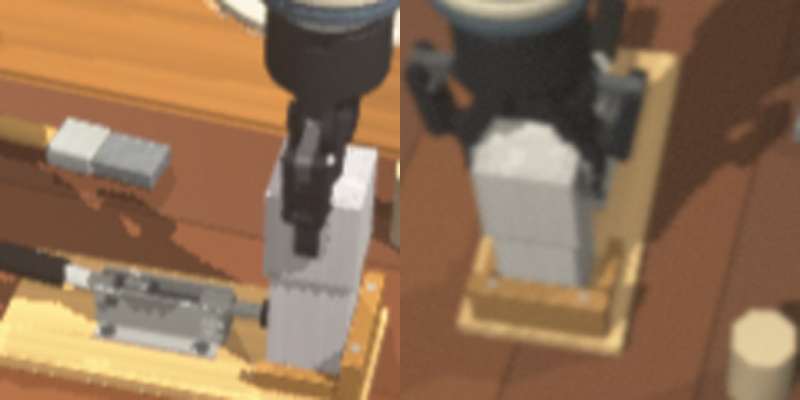

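The lid is rising (its rim is now at about scene row 285 in the crop) and the base stays down, clamped and upright. I'll draw it on slowly.

apply_moves(targets="0 0 0 0 0 -0.004 0.6;0 0 0 0 0 -0.008 0.6;0 0 0 0 0 -0.012 0.6;0 0 0 0 0 -0.015 0.6;0 0 0 0 0 -0.018 0.6;0 0 0 0 0 -0.021 0.6;0 0 0 0 0 -0.024 0.6;0 0 0 0 0 -0.027 0.6;0 0 0 0 0 -0.03 0.6;0 0 0 0 0 -0.033 0.6")

```text
t: 16.27
eef_pos: [0.5311, 0.1158, 0.1771]
ee_rot: [0.0, 0.678, 0.735, 0.0]
contact_force: [-0.2, -0.7, -0.2]
gripper_width: 0.0584
```

apply_moves(targets="0 0 0 0 0 -0.003 0.6;0 0 0 0 0 -0.006 0.6;0 0 0 0 0 -0.009 0.6;0 0 0 0 0 -0.012 0.6;0 0 0 0 0 -0.012 0.6;0 0 0 0 0 -0.012 0.6;0 0 0 0 0 -0.03 0.6;0 0 0 0 0 -0.06 0.6;0 0 0 0 0 -0.085 0.6;0 0 0 0 0 -0.085 0.6")

```text
t: 17.1
eef_pos: [0.5329, 0.116, 0.2658]
ee_rot: [0.002, 0.678, 0.735, 0.002]
contact_force: [0.9, -0.3, 0.0]
gripper_width: 0.058
```

apply_moves(targets="0 0 0 -0.02 -0.001 0 0.6;0 0 0 -0.055 -0.0025 0 0.6;0 0 0 -0.095 -0.0045 0 0.6;0 0 0 -0.135 -0.006 0 0.6;0 0 0 -0.175 -0.008 0 0.6;0 0 0 -0.215 -0.01 0 0.6;0 0 0 -0.255 -0.011 0.01 0.6;0 0 0 -0.295 -0.013 0.02 0.6;0 0 0 -0.33 -0.015 0.03 0.6;0 0 0 -0.355 -0.016 0.05 0.6")

```text
t: 17.93
eef_pos: [0.5441, -0.2429, 0.2117]
ee_rot: [0.001, 0.678, 0.735, 0.0]
contact_force: [1.2, -0.6, 0.5]
gripper_width: 0.0583
```

apply_moves(targets="0 0 0 -0.011 0 0.03 0.6;0 0 0 -0.011 0 0.06 0.6;0 0 0 -0.011 0 0.09 0.6;0 0 0 -0.011 0 0.115 0.6;0 0 0 -0.011 0 0.135 0.6;0 0 0 -0.011 0 0.15 0.6;0 0 0 -0.011 0 0.158 0.6;0 0 0 -0.011 0 0.163 0.6;0 0 0 -0.011 0 0.163 0.6;0 0 0 -0.011 0 0.163 0.6")

```text
t: 18.77
eef_pos: [0.5449, -0.2505, 0.0489]
ee_rot: [0.0, 0.678, 0.735, 0.0]
contact_force: [0.3, -0.1, -0.3]
gripper_width: 0.0587
```

apply_moves(targets="0 0 0 0 0 0.001 0.6;0 0 0 0 0 0.002 0.6;0 0 0 0 0 0.003 0.6;0 0 0 0 0 0.004 0.6;0 0 0 0 0 0.0045 0.6;0 0 0 0 0 0.0045 0.6")

```text
t: 19.27
eef_pos: [0.5446, -0.2503, 0.0439]
ee_rot: [-0.0, 0.678, 0.735, -0.0]
contact_force: [0.4, 0.5, -0.2]
gripper_width: 0.0583
```

apply_moves(targets="0 0 0 0 0 0.0005 0.6;0 0 0 0 0 0.001 0.6;0 0 0 0 0 0.0015 0.6;0 0 0 0 0 0.0015 0.6")

```text
t: 19.6
eef_pos: [0.5446, -0.2503, 0.0424]
ee_rot: [-0.0, 0.678, 0.735, -0.0]
contact_force: [-0.3, 0.3, -0.8]
gripper_width: 0.0583
```

apply_moves(targets="0 0 0 0 0 0.0005 0.6;0 0 0 0 0 0.001 0.6;0 0 0 0 0 0.0015 0.6;0 0 0 0 0 0.0015 0.6")

```text
t: 19.93
eef_pos: [0.5446, -0.2504, 0.0413]
ee_rot: [0.0, 0.678, 0.735, 0.0]
contact_force: [-2.1, 0.9, 4.7]
gripper_width: 0.0585
```

Contact at 4.7 N. I'll release and rise.

apply_moves(targets="0 0 0 0 0 0 0.3;0 0 0 0 0 0 0.1;0 0 0 0 0 0 0;0 0 0 0 0 0 0;0 0 0 0 0 0 0;0 0 0 0 0 0 0;0 0 0 0 0 -0.03 0;0 0 0 0 0 -0.07 0;0 0 0 0 0 -0.11 0;0 0 0 0 0 -0.15 0")

```text
t: 20.77
eef_pos: [0.5442, -0.2501, 0.1926]
ee_rot: [-0.0, 0.678, 0.735, -0.0]
contact_force: [1.3, -0.5, -0.1]
gripper_width: 0.0852
```

apply_moves(targets="0 0 0 0 0 -0.03 0;0 0 0 0.04 0 -0.04 0;0 0 0 0.08 0 -0.05 0;0 0 0 0.12 0 -0.05 0;0 0 0 0.12 0 -0.05 0;0 0 0 0.12 0 -0.05 0")

```text
t: 21.27
eef_pos: [0.5348, -0.1289, 0.2414]
ee_rot: [0.0, 0.677, 0.736, 0.0]
contact_force: [0.3, -0.8, 0.3]
gripper_width: 0.0849
```

```bash
python3 - <<'E'
from h import *
o,s=snap('scene','s8.png');_,d=snap('side','d8.png')
print(o['t'],o['eef_pos'],o['contact_force'],o['gripper_width'])
def crop(im,x,y,w,h,W,H):return cv2.resize(im[y:y+h,x:x+w,::-1],(W,H),interpolation=cv2.INTER_CUBIC)
cv2.imwrite('pics/m8.png',np.hstack([crop(s,80,140,300,180,500,300),crop(d,190,80,150,180,300,360)[:300]]))
E
```

```text
21.2667 [ 0.5347773  -0.12893743  0.24136283] [ 0.29748524 -0.83841746  0.25742189] 0.08489480376931677
```

View pics/m8.png

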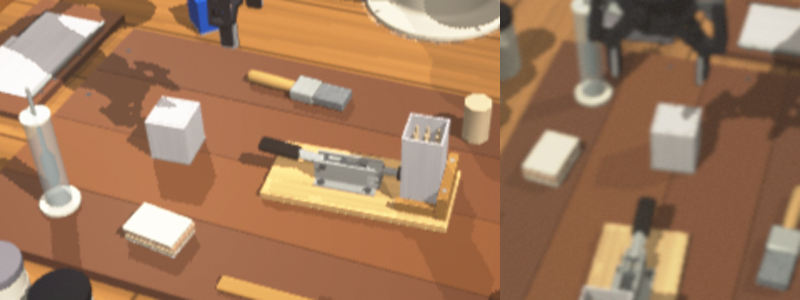

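The picture shows the lid mouth down and level on the bare board at about (175,130). The open base, with the cones inside, is clamped in the cradle at (425,155), the lever is down, and the bystanders are where they were.

```bash
python3 - <<'E'
from h import *
print(job.job_done())
E
```

```text
the job is handed in; nothing more can be done
None
```

The job is done and handed in at about 21 s of the 66 s allowed; the simulator reported no verdict.

**What I did:**
- **Loading:** I lifted the tin by its lid and set it in the cradle, square between the guides.
- **Clamping:** I pushed the lever over to its hard stop. The highest force read was about 32 N, against the 70 N limit. The lever stayed down when released, with the tin against the fence.
- **Drawing the lid:** It came straight up with a steady pull of about 14 N, which fell to about 0 N once the rim was clear.
- **Placing the lid:** I set it mouth down on bare board about 0.37 m from the base, feeling contact at about 5 N before opening the fingers.

**Last checks:**
- The final pictures show the base upright with the cones inside, the pad on it and the lever down.
- The lid is level on the board, the other things near it look unmoved, and the gripper is clear of everything. The jar and cup were outside these last crops; the arm did not go near them.
- I could not measure the pad's force on the base. The lock is judged from the hard stop, the lever staying down and the base not moving during the pull.
- The two camera views of the clamped lid differed by about 3 mm in x, which the grip had room for. No check failed.

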